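# Roll the tin away from the crib

## Robot

A 6-joint arm with a two-finger parallel gripper is mounted at the origin on the work surface. World frame = base frame: x ahead of the robot, y to its left, z up, the work surface at z = 0. Lengths are in m, angles in rad, forces in N, time in s.
With the tool pointing down it reaches from about 0.35 to 0.975 m from the base axis. Payload 4.9 kg.
Tool frame: the origin (TCP) lies midway between the tips of the shut fingers; the grasp point (between the pads) lies pinch_z behind it (pinch_z is the distance from the TCP to the grasp point, in m); z points along the fingers, y is the line along which they close (so a half turn about z gives the same grasp; the last joint's range is limited). The gripper opens to 85 mm and grips with 20 to 120 N. Pads are 22 mm wide; open, the fingers measure 114 mm over their backs; the gripper's body (76 mm by 85 mm) begins 54 mm behind the grasp point. The pads swing forward as they close: fully open they stand 13 mm farther back than shut.
Start: joints at [1.154, 0.053, 1.613, -0, 1.476, -0.119], TCP at [0.183, 0.597, 0.231] pointing down, gripper open.
Joint ranges: [-3.01, 3.01], [-1.01, 2.22], [0.06, 2.58], [-1.02, 4.17], [0.09, 2.62], [-3.14, 3.14]. Speed limits (rad/s): [2.57, 2.57, 3.14, 3.14, 3.14, 3.14].

## Interface

Orientations are given as a 3x3 rotation matrix whose columns are the frame's x, y, z axes.
In Python, from plant import * gives the robot as it stands.
- The arm moves only by the tool move_arm, never from a script. Its arguments are lists of equal length, an entry for each row: "offset": the shift along the tool's x, y, z in units of 0.25 m (1.0 is 0.25 m), a list of three; "rot": the turn, a rotation vector about the tool's x, y, z in units of 1.5 rad (1.0 is 1.5 rad), a list of three; "gripper": the closure, from 0 (fully open) to 1 (shut). In form: {"offset": [[x, y, z], ...], "rot": [[rx, ry, rz], ...], "gripper": [gripper, ...]}. A call has exactly 10 rows; each row is the pose to reach, as a shift and turn from the pose commanded when the call began, along the tool's axes at that moment; what a row does not reach only later rows make up. A row lasts 1/10 s, in which the tool goes at most 50 mm and 8.59 degrees, less where a joint would pass 70% of its speed; a pose out of reach is approached as far as the arm can. A call with a number of a shift or a turn outside -1 to 1 is refused whole. A call with a gripper value outside its range is refused whole. The fingers move at their own pace and stop on an object; "squeeze" is the grip in N (left out, the last holds). Time passes only in rows, so rows that repeat a pose let the fingers close, or fill a call up. It gives the time, the measured TCP pose, the force, the opening and the grip force at its end, in the units of the state.
- get_state(): the state, without advancing time (a new reading comes with each control period).
- read_camera(name): name is "side" or "top" or "wrist"; returns (picture, depth): 384x512x3 uint8, red, green, blue; 384x512 float32, m along the optical axis (not along the pixel's ray), 0 where there is no reading.
- camera_model(name): a dict with "K" (3x3 intrinsics, pixels), "origin" and "attitude" of the camera in the world. Camera axes: x right, y up, looking along -z (the intrinsics and any distortion apply to the point x, -y, -z); pixel columns grow to the right and rows downward; lengths in m; the calibration is good to about 2 mm. A picture is of the moment at which its call begins: read the wrist's pose just before it. camera_model takes no time and is no camera call; for the wrist camera it gives the pose at the moment of the call.
- sign_off(): hands the job in; it is judged then, once.
The state is a dict: "time": time; "joint_positions": joint angles; "qvel": joint speeds; "effort": joint torques, N m; "ee_pos": TCP position; "eef_rot": TCP orientation; "force": force on the tool from outside, world axes, zero at the start; "wrist_torque": the same for the moment, N m; "gripper_width": finger opening in m; "finger_force": force on a finger pad.
Only numpy, scipy, OpenCV 4.12 (cv2) and the standard library are available. Lean on these libraries where they do the work, as an engineer would, in place of code of your own. Each camera call takes 0.05 s, during which the arm holds its last target. There are 200 camera calls.

## Task

The empty tin is lying on its side at the crib end of the dresser, where the baby can reach it. With the fingertips on top of it, roll it along the dresser away from the crib until it lies still alongside the ceramic elephant, about 2 cm short of touching it, and then take your hand away. Do not grip, lift or slide the tin, do not let it bump the elephant, and leave everything else where it is.

Things in the scene. Friction and masses are not known exactly. Their poses are not given: they have to be found in the camera images.
- tin: Empty closed aluminium tin on its side: smooth cylinder, 100 mm diameter, 125 mm long, 60-130 g. Origin at its centre, 50 mm up; x = its long axis; y, z turn as it rolls (z up at the start). Rolls at right angles to x; stays where left at rest, coasts some 2 cm if let go at 0.1 m/s. A fingertip pressed on top sticks and moves twice as far as the tin, so lift and set it down again every 4-8 cm.
- elephant: Grey ceramic elephant, loose, 550 g, 76 mm wide, 190 mm long, 113 mm tall, 20-29 cm from the tin (centres), on the side away from the crib (crib at -y). Origin on the dresser under the middle of its barrel body; x lengthwise (head to -x), z up; flanks at y = -38 and +38 mm, 62 mm up. The -y flank faces the tin, whose long axis is within 6 degrees of parallel to elephant x at the start.
- bottle: Pale pink plastic push-dispenser bottle with a white pump head, 64 mm diameter, 180 mm tall, loose; origin at the centre of its underside. Leave alone.
- monitor: White baby monitor parent unit standing in its charging cradle, 92 mm wide, about 185 mm tall with its antenna, loose; origin at the centre of the cradle's underside. Leave alone.
- rattle: Wooden ring rattle with three beads, lying flat, 92 mm across, 28 mm high, loose; origin on the dresser at the ring's centre. Leave alone.
Things that resemble listed ones, but are neither listed nor needed, are in the scene too. Leave any orange, red or yellow look-alike of the tin alone.

How it is judged:
By the outcome, as a careful person would: the job done as asked, in the order asked, and still so for the second after the job is handed in, with the robot touching nothing.
It also fails if it takes over 64 s, if anything falls off the work surface, if the arm or the gripper's body presses on something with over 40 N, if the wrist force passes 120 N, or if a joint passes its speed limit or range.

## Working session

There is one attempt and no reset: what is moved stays moved. The work goes in short steps, Python scripts to look and compute and a tool call to move; the robot and the scene stay as the last step left them, time stands still between calls to the robot, and variables do not carry over. Pictures are saved under pics/ and viewed, at most 10 in all, crops included, and the job is handed in when it is done.

Besides the shell and the picture viewer there is one more tool, called after "Call:" as name(argument=value, ...), one argument or row to a line, values as JSON. move_arm: Moves the arm, as the interface text tells. Shifts and turns lie within -1 to 1; 1 stands for 0.25 m of shift or 1.5 rad of turn. Its arguments: {"type":"object","properties":{"offset":{"type":"array"},"rot":{"type":"array"},"gripper":{"type":"array"},"squeeze":{"type":"number"}},"required":["offset","rot","gripper"]}

```bash
mkdir -p pics; ls
cat > h.py <<'E'
from plant import *
import numpy as np, cv2
def snap(n,f=None):
    m=camera_model(n); p,d=read_camera(n)
    if f: cv2.imwrite('pics/'+f,p[:,:,::-1])
    return m,p,d
def cloud(m,d):
    K=np.array(m['K']);v,u=np.mgrid[:d.shape[0],:d.shape[1]]
    P=np.stack([(u-K[0,2])/K[0,0]*d,-(v-K[1,2])/K[1,1]*d,-d],-1)
    return P@np.array(m['attitude']).T+np.array(m['origin'])
E
python3 - <<'E'
from h import *
a=snap('top','t.png');b=snap('side','s.png')
cv2.imwrite('pics/ts.png',np.vstack([cv2.imread('pics/t.png'),cv2.imread('pics/s.png')])[:, :][::1])
im=np.hstack([cv2.imread('pics/t.png'),cv2.imread('pics/s.png')]);cv2.imwrite('pics/ts.png',cv2.resize(im,(800,300)))
for m,_,_ in (a,b): print(m)
P=cloud(a[0],a[2]); np.save('t.npy',P)
print(P[::48,::64].round(2).tolist())
s=get_state();print(s['time'],s['ee_pos'],s['eef_rot'],s['gripper_width'],s['force'])
E
```

```text
pics
{'K': array([[470.63591982,   0.        , 244.36744859],
       [  0.        , 470.63591982, 195.20727987],
       [  0.        ,   0.        ,   1.        ]]), 'origin': array([ 0.35745921, -0.02098081,  1.29987987]), 'attitude': array([[-0.0176964 ,  0.99010828, -0.13918485],
       [-0.9997396 , -0.01952817, -0.01180595],
       [-0.0144072 ,  0.13893969,  0.99019604]])}
{'K': array([[432.29591687,   0.        , 253.17191701],
       [  0.        , 432.29591687, 184.94113991],
       [  0.        ,   0.        ,   1.        ]]), 'origin': array([0.39480245, 0.82148594, 0.91359806]), 'attitude': array([[-0.97827067,  0.15270462, -0.14024189],
       [-0.20690781, -0.67580736,  0.70744156],
       [ 0.0132531 ,  0.72108648,  0.6927183 ]])}
[[[1.6, 1.14, -0.75], [1.58, 0.83, -0.73], [1.58, 0.53, -0.74], [1.56, 0.23, -0.73], [1.56, -0.07, -0.74], [1.55, -0.36, -0.74], [1.55, -0.66, -0.75], [1.54, -0.96, -0.75]], [[1.35, 1.12, -0.74], [1.35, 0.82, -0.75], [1.33, 0.52, -0.73], [1.33, 0.23, -0.74], [1.32, -0.06, -0.73], [1.32, -0.35, -0.74], [1.31, -0.65, -0.74], [1.31, -0.94, -0.75
[... 522 characters left out ...]
0.0], [0.42, 0.32, 0.01], [0.42, 0.14, -0.0], [0.42, -0.04, -0.0], [0.41, -0.21, -0.0], [0.41, -0.36, 0.09], [0.41, -0.56, 0.0]], [[0.3, 0.67, -0.0], [0.29, 0.49, 0.0], [0.29, 0.32, 0.0], [0.29, 0.14, -0.0], [0.29, -0.03, -0.0], [0.29, -0.19, 0.1], [0.28, -0.38, -0.0], [0.28, -0.55, 0.0]], [[0.17, 0.66, 0.0], [0.17, 0.49, 0.0], [0.16, 0.31, 0.0], [0.16, 0.14, -0.0], [0.16, -0.03, -0.0], [0.16, -0.2, -0.0], [0.15, -0.37, -0.0], [0.15, -0.54, -0.0]]]
0.1 [0.18314155 0.59697351 0.23016554] [[-9.55999600e-01  2.93366960e-01 -7.68808651e-04]
 [ 2.93367876e-01  9.55998088e-01 -1.71606649e-03]
 [ 2.31542391e-04 -1.86610264e-03 -9.99998232e-01]] 0.08489838704639299 [0.74380685 0.70570297 0.01834423]
```

View pics/t.png

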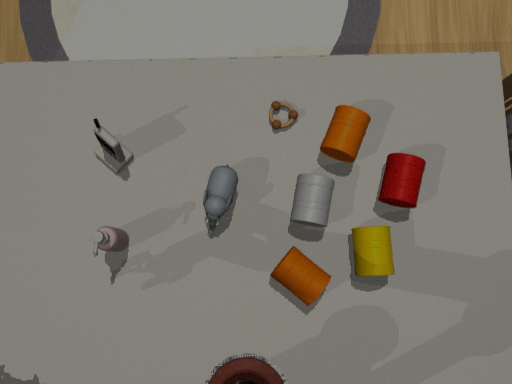

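View pics/s.png

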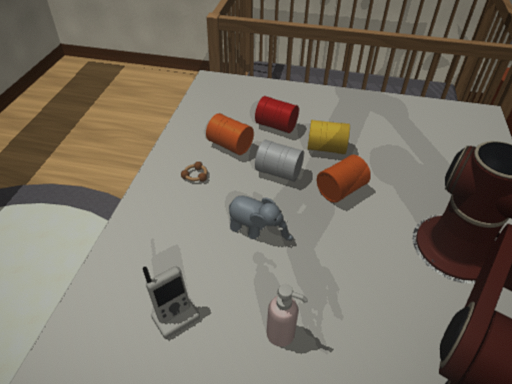

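The top view shows the silver tin at about px (313,200) and the elephant at (220,193), head toward the robot. Orange tins lie at (345,133) and (300,275), the red at (402,180) and the yellow at (373,250). Next I fit the poses from the depth.

```bash
cat > meas.py <<'E'
from h import *
def tinfit(P,lo,hi):
    Q=P.reshape(-1,3); Q=Q[(Q>lo).all(1)&(Q<hi).all(1)]
    T=Q[Q[:,2]>.06]
    # cylinder fit: axis horizontal, r=.05, z=.05
    from scipy.optimize import least_squares
    f=lambda p:(np.hypot((T[:,1]-p[0])-np.tan(p[1])*(T[:,0]-T[:,0].mean()),0)*np.cos(p[1]))
    g=lambda p:np.hypot(f(p),T[:,2]-.05-p[2])-.05
    r=least_squares(g,[T[:,1].mean(),0,0],loss='soft_l1',f_scale=.002)
    a=r.x[1];ax=np.array([np.cos(a),np.sin(a)])
    c0=np.array([T[:,0].mean(),r.x[0]]);s=(T[:,:2]-c0)@ax
    l,h=np.percentile(s,[.5,99.5]);return c0+ax*(l+h)/2,np.degrees(a),h-l,r.x[2],np.abs(r.fun).mean()
E
python3 - <<'E'
from meas import *
P=np.load('t.npy');im=cv2.imread('pics/t.png')
ok=P[...,2]>.015
n,L,st,c=cv2.connectedComponentsWithStats(ok.astype(np.uint8))
for i in range(1,n):
    if st[i,4]<80: continue
    Q=P[L==i];r=cv2.minAreaRect(Q[:,:2].astype(np.float32))
    print(i,st[i],Q.min(0).round(3),Q.max(0).round(3),np.round(r[0],3),np.round(r[1],3),round(r[2],1))
i=L[200,313];Q=P[L==i]
print('tin',tinfit(Q,[-1,-1,0.01],[2,1,.2]))
E=P[L==L[193,220]]
for z0,z1 in((.02,.05),(.05,.08),(.08,.13)):
    q=E[(E[:,2]>z0)&(E[:,2]<z1)];print(z0,q.min(0).round(3),q.max(0).round(3))
# barrel: slices along x, y extents
for x in np.arange(.38,.64,.02):
    q=E[abs(E[:,0]-x)<.01]
    if len(q): print(round(x,2),len(q),q[:,1].min().round(3),q[:,1].max().round(3),q[:,2].max().round(3))
E
```

```text
206 [269 101  29  29 356] [ 0.357 -0.158  0.015] [ 0.805 -0.021  1.3  ] [ 0.584 -0.056] [0.08  0.451] 71.1
214 [ 320  105   51   58 1913] [ 0.357 -0.348  0.015] [ 0.772 -0.021  1.3  ] [ 0.541 -0.193] [0.112 0.49 ] 59.9
237 [  94  119   39   54 1002] [ 0.357 -0.021  0.015] [0.712 0.414 1.3  ] [0.513 0.198] [0.532 0.074] 46.7
300 [ 378  153   48   55 1983] [ 0.357 -0.488  0.016] [ 0.636 -0.021  1.3  ] [ 0.453 -0.276] [0.151 0.524] 36.5
326 [ 203  165   35   70 1474] [ 0.357 -0.021  0.015] [0.614 0.101 1.3  ] [0.48  0.048] [0.263 0.101] 8.4
342 [ 290  174   45   54 1861] [ 0.357 -0.246  0.016] [ 0.584 -0.021  1.3  ] [ 0.451 -0.149] [0.13 0.29] 60.2
447 [ 92 226  36  31 776] [ 0.357 -0.021  0.015] [0.453 0.365 1.3  ] [0.406 0.171] [0.388 0.077] 87.1
452 [ 351  226   44   51 1902] [ 0.315 -0.389  0.042] [ 0.442 -0.021  1.3  ] [ 0.374 -0.204] [0.125 0.366] 2.1
485 [ 270  246   61   60 1914] [ 0.243 -0.223  0.016] [ 0.395 -0.021  1.3  ] [ 0.337 -0.125] [0.186 0.101] 50.6
716 [219 367  54  17 553] [ 0.042 -0.069  0.015] [0.357 0.069 1.3  ] [ 0.201 -0.003] [0.138 0.314] 88.8
tin (array([ 0.51431479, -0.18601163]), np.float64(-11.809700957575409), np.float64(0.12401305059355941), np.float64(-0.0016074556214469905), np.float64(0.0019335320322014943))
0.02 [0.432 0.028 0.022] [0.527 0.092 0.05 ]
0.05 [0.449 0.012 0.052] [0.614 0.096 0.08 ]
0.08 [0.463 0.017 0.08 ] [0.608 0.101 0.117]
0.44 38 0.077 0.092 0.054
0.46 91 0.063 0.096 0.094
0.48 150 0.039 0.097 0.112
0.5 206 0.032 0.101 0.117
0.52 207 0.026 0.101 0.113
0.54 229 0.018 0.097 0.104
0.56 223 0.013 0.092 0.106
0.58 203 0.012 0.09 0.106
0.6 113 0.015 0.082 0.101
0.62 4 0.036 0.042 0.065
```

```bash
cat >> h.py <<'E'
def plan(target,yaw):
    "tool shift (m, tool axes, 0.25 units) and turn about tool z to target, tool y at world yaw(deg)"
    s=get_state();R=np.array(s['eef_rot']);d=R.T@(np.array(target)-s['ee_pos'])
    cur=np.arctan2(R[1,1],R[0,1]);t=(np.radians(yaw)-cur+np.pi)%(2*np.pi)-np.pi
    print('off',(d/.25).round(3),'rz',round(-t/1.5,3),'tilt',R[:,2].round(4),'pos',np.round(s['ee_pos'],4),'t',s['time'],'F',np.round(s['force'],2),'w',s['gripper_width'])
E
python3 - <<'E'
from meas import *
a=snap('side');Ps=cloud(a[0],a[2]);Pt=np.load('t.npy')
print('tin side',tinfit(Ps,[.42,-.27,.01],[.6,-.1,.12]))
print('tin top',tinfit(Pt,[.42,-.27,.01],[.6,-.1,.12]))
Q=np.vstack([Ps.reshape(-1,3),Pt.reshape(-1,3)])
B=Q[(Q>[.4,-.02,.045]).all(1)&(Q<[.65,.13,.13]).all(1)]
print('all',B.min(0),B.max(0),len(B))
b=B[(B[:,0]>.52)&(B[:,2]<.085)]
for w in range(-30,11,5):
    t=np.radians(w);n=np.array([-np.sin(t),np.cos(t)]);s=b[:,:2]@n
    print(w,np.percentile(s,[1,99]).round(4),np.ptp(np.percentile(s,[1,99])).round(4))
print(cv2.minAreaRect(b[:,:2].astype(np.float32)))
# ridge
for x in np.arange(.44,.63,.02):
    q=B[abs(B[:,0]-x)<.01]
    if len(q)>5: print(round(x,2),np.percentile(q[:,1],[1,99]).round(3),(np.percentile(q[:,1],[1,99]).mean()).round(4),q[:,2].max().round(3))
plan([.514,-.186,.23],-11.8)
E
```

```text
tin side (array([ 0.51318219, -0.18674681]), np.float64(-11.234042247073267), np.float64(0.12490904795231181), np.float64(-0.0005941021414500559), np.float64(0.0025315245054811186))
tin top (array([ 0.51431479, -0.18601163]), np.float64(-11.809700957575409), np.float64(0.12401305059355941), np.float64(-0.0016074556214469905), np.float64(0.0019335320322014943))
all [0.4471557  0.01235057 0.04503051] [0.61595946 0.10323515 0.11676451] 2859
-30 [0.2874 0.3678] 0.0805
-25 [0.2466 0.3255] 0.0789
-20 [0.2041 0.2808] 0.0767
-15 [0.1599 0.2354] 0.0755
-10 [0.1125 0.1898] 0.0773
-5 [0.0631 0.1447] 0.0815
0 [0.0127 0.099 ] 0.0862
5 [-0.037  0.053] 0.09
10 [-0.0873  0.0068] 0.0942
((0.5648919343948364, 0.053488969802856445), (0.07790301740169525, 0.10554653406143188), 77.99971008300781)
0.44 [0.079 0.085] 0.082 0.055
0.46 [0.064 0.097] 0.0807 0.094
0.48 [0.042 0.097] 0.0694 0.113
0.5 [0.034 0.102] 0.0679 0.117
0.52 [0.028 0.102] 0.0648 0.113
0.54 [0.021 0.098] 0.0596 0.104
0.56 [0.015 0.094] 0.0547 0.106
0.58 [0.013 0.089] 0.0507 0.106
0.6 [0.02  0.083] 0.0519 0.101
0.62 [0.036 0.043] 0.0395 0.065
off [-2.184 -2.606  0.005] rz 0.986 tilt [-6.0e-04 -1.4e-03 -1.0e+00] pos [0.1832 0.5971 0.2304] t 0.15 F [-0.75 -0.65  0.12] w 0.08534716769896085
```

Call:
move_arm(
  offset=[
    [-0.08,-0.1,-0.1],
    [-0.17,-0.2,-0.15],
    [-0.26,-0.31,-0.15],
    [-0.35,-0.42,-0.15],
    [-0.44,-0.53,-0.15],
    [-0.53,-0.64,-0.15],
    [-0.62,-0.75,-0.15],
    [-0.7,-0.84,-0.15],
    [-0.73,-0.87,-0.15],
    [-0.73,-0.87,-0.15],
  ],
  rot=[
    [0,0,0.04],
    [0,0,0.08],
    [0,0,0.12],
    [0,0,0.16],
    [0,0,0.2],
    [0,0,0.24],
    [0,0,0.28],
    [0,0,0.32],
    [0,0,0.33],
    [0,0,0.33],
  ],
  gripper=[0.5,0.5,0.5,0.5,0.5,0.5,0.5,0.5,0.5,0.5],
)

```text
time: 1.15
ee_pos: [0.2944, 0.3354, 0.2687]
eef_rot: [[-0.701, 0.714, 0.0], [0.714, 0.701, 0.0], [0.0, 0.0, -1.0]]
force: [-0.3, 0.6, 0.5]
gripper_width: 0.0431
finger_force: 0.0
```

Call:
move_arm(
  offset=[
    [-0.11,-0.04,0],
    [-0.22,-0.09,0],
    [-0.34,-0.13,0],
    [-0.46,-0.18,0],
    [-0.58,-0.23,0],
    [-0.7,-0.27,0],
    [-0.82,-0.32,0],
    [-0.93,-0.37,0],
    [-0.99,-0.39,0],
    [-0.99,-0.39,0],
  ],
  rot=[
    [0,0,0.04],
    [0,0,0.08],
    [0,0,0.12],
    [0,0,0.16],
    [0,0,0.2],
    [0,0,0.24],
    [0,0,0.28],
    [0,0,0.32],
    [0,0,0.33],
    [0,0,0.33],
  ],
  gripper=[0.5,0.5,0.5,0.5,0.5,0.5,0.5,0.5,0.5,0.5],
)

```text
time: 2.15
ee_pos: [0.399, 0.091, 0.2687]
eef_rot: [[-0.278, 0.961, -0.001], [0.961, 0.278, 0.0], [0.0, -0.0, -1.0]]
force: [0.2, -0.9, -0.5]
gripper_width: 0.0425
finger_force: 0.0
```

Run:
```python
from h import *
plan([.511,-.199,.15],-11.6)
```

```text
off [-1.239  0.108  0.474] rz 0.323 tilt [-6.e-04  3.e-04 -1.e+00] pos [0.399  0.091  0.2687] t 2.15 F [ 0.21 -0.9  -0.5 ] w 0.042543624867883656
```

Call:
move_arm(
  offset=[
    [-0.11,0.01,0],
    [-0.22,0.02,0],
    [-0.34,0.03,0],
    [-0.46,0.04,0],
    [-0.58,0.05,0],
    [-0.7,0.06,0],
    [-0.82,0.07,0],
    [-0.92,0.08,0],
    [-0.97,0.08,0],
    [-0.97,0.08,0],
  ],
  rot=[
    [0,0,0.04],
    [0,0,0.08],
    [0,0,0.12],
    [0,0,0.16],
    [0,0,0.2],
    [0,0,0.24],
    [0,0,0.28],
    [0,0,0.31],
    [0,0,0.323],
    [0,0,0.323],
  ],
  gripper=[0.5,0.5,0.5,0.5,0.5,0.5,0.5,0.5,0.5,0.5],
)

```text
time: 3.15
ee_pos: [0.4857, -0.1357, 0.2684]
eef_rot: [[0.199, 0.98, -0.001], [0.98, -0.199, 0.001], [0.001, -0.001, -1.0]]
force: [-0.2, 0.6, -0.4]
gripper_width: 0.0428
finger_force: 0.0
```

Run:
```python
from meas import *
plan([.511,-.199,.13],-11.6)
m,p,d=snap('wrist','w1.png');P=cloud(m,d)
try: print(tinfit(P,[.42,-.27,.01],[.6,-.1,.12]))
except Exception as e: print(e)
```

```text
off [-0.228  0.15   0.553] rz 0.001 tilt [-9.e-04  9.e-04 -1.e+00] pos [ 0.4857 -0.1357  0.2684] t 3.15 F [-0.21  0.62 -0.44] w 0.04281140080775896
(array([ 0.51523135, -0.18499963]), np.float64(-11.538510539463166), np.float64(0.12336499663197188), np.float64(-0.0016138013558230665), np.float64(0.0006673463796954931))
```

View pics/w1.png

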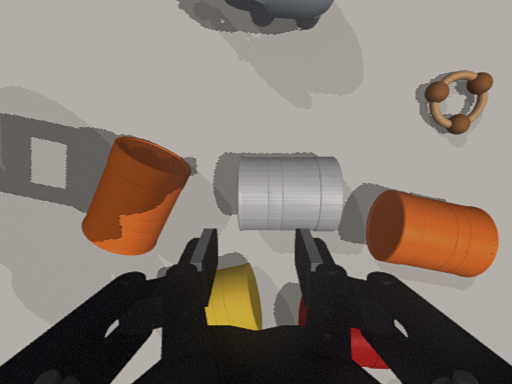

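The wrist view shows the silver tin at px (238–342, 155–230), parallel to the finger line. The path toward the elephant, at the top of the picture, is clear, and the orange tins lie to the sides. I'll go to just above it, about 13 mm behind its top.

Call:
move_arm(
  offset=[
    [-0.04,0.03,0.02],
    [-0.1,0.07,0.1],
    [-0.16,0.11,0.2],
    [-0.22,0.154,0.3],
    [-0.222,0.154,0.4],
    [-0.222,0.154,0.48],
    [-0.222,0.154,0.55],
    [-0.222,0.154,0.6],
    [-0.222,0.154,0.62],
    [-0.222,0.154,0.62],
  ],
  rot=[
    [0,0,0],
    [0,0,0],
    [0,0,0],
    [0,0,0],
    [0,0,0],
    [0,0,0],
    [0,0,0],
    [0,0,0],
    [0,0,0],
    [0,0,0],
  ],
  gripper=[0.5,0.5,0.5,0.5,0.5,0.5,0.5,0.5,0.5,0.5],
)

```text
time: 4.2
ee_pos: [0.5116, -0.1976, 0.1133]
eef_rot: [[0.2, 0.98, -0.001], [0.98, -0.2, 0.001], [0.0, -0.001, -1.0]]
force: [-0.6, 0.1, 0.1]
gripper_width: 0.0426
finger_force: 0.0
```

Run:
```python
from h import *
plan([.5124,-.1977,.1],-11.5)
```

```text
off [0.    0.003 0.053] rz -0.0 tilt [-9.e-04  5.e-04 -1.e+00] pos [ 0.5116 -0.1976  0.1133] t 4.2 F [-0.56  0.06  0.13] w 0.042566261673613694
```

Call:
move_arm(
  offset=[
    [0,0,0.02],
    [0,0,0.04],
    [0,0,0.05],
    [0,0,0.055],
    [0,0,0.058],
    [0,0,0.061],
    [0,0,0.064],
    [0,0,0.067],
    [0,0,0.067],
    [0,0,0.067],
  ],
  rot=[
    [0,0,0],
    [0,0,0],
    [0,0,0],
    [0,0,0],
    [0,0,0],
    [0,0,0],
    [0,0,0],
    [0,0,0],
    [0,0,0],
    [0,0,0],
  ],
  gripper=[0.5,0.5,0.5,0.5,0.5,0.5,0.5,0.5,0.5,0.5],
)

```text
time: 5.2
ee_pos: [0.512, -0.1983, 0.0977]
eef_rot: [[0.2, 0.98, 0.0], [0.98, -0.2, -0.0], [-0.0, 0.0, -1.0]]
force: [-2.0, -0.6, 3.5]
gripper_width: 0.0427
finger_force: 2.1
```

Call:
move_arm(
  offset=[
    [0,0,0.005],
    [0.01,0,0.006],
    [0.035,0,0.006],
    [0.065,0,0.006],
    [0.1,0,0.006],
    [0.135,0,0.006],
    [0.165,0,0.006],
    [0.19,0,0.006],
    [0.2,0,0.006],
    [0.2,0,0.006],
  ],
  rot=[
    [0,0,0],
    [0,0,0],
    [0,0,0],
    [0,0,0],
    [0,0,0],
    [0,0,0],
    [0,0,0],
    [0,0,0],
    [0,0,0],
    [0,0,0],
  ],
  gripper=[0.5,0.5,0.5,0.5,0.5,0.5,0.5,0.5,0.5,0.5],
)

```text
time: 6.2
ee_pos: [0.5224, -0.1489, 0.0976]
eef_rot: [[0.2, 0.98, 0.001], [0.98, -0.2, -0.0], [-0.0, 0.001, -1.0]]
force: [-4.7, 1.4, 11.8]
gripper_width: 0.0426
finger_force: 5.6
```

Run:
```python
from meas import *
plan([.5124,-.1977,.1],-11.5)
for n in('wrist','top','side'):
    m,p,d=snap(n,'q_'+n+'.png');P=cloud(m,d)
    try: print(n,tinfit(P,[.43,-.24,.01],[.61,-.07,.102]))
    except Exception as e: print(e)
```

```text
off [-0.199 -0.    -0.009] rz -0.0 tilt [ 7.e-04 -4.e-04 -1.e+00] pos [ 0.5224 -0.1489  0.0976] t 6.2 F [-4.69  1.45 11.79] w 0.042619235288415366
wrist (array([ 0.52137616, -0.16058216]), np.float64(-11.274982990196623), np.float64(0.12232763433412225), np.float64(-0.0015622803130177555), np.float64(0.0006079189502075686))
top (array([ 0.51637725, -0.16101945]), np.float64(-12.035698178997869), np.float64(0.10175074945272825), np.float64(-0.00200846691097345), np.float64(0.0012852187204294284))
side (array([ 0.51849893, -0.16201429]), np.float64(-11.34909998862622), np.float64(0.12487685867335288), np.float64(-0.000699208001754753), np.float64(0.0025627677200100022))
```

View pics/q_side.png

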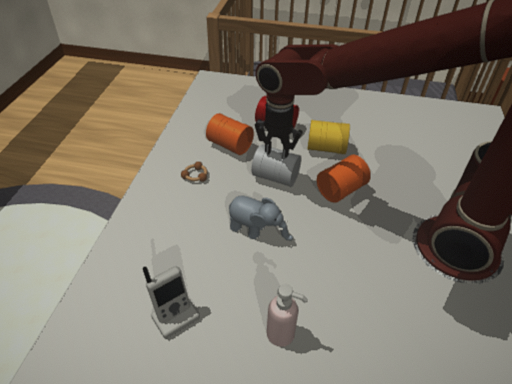

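Call:
move_arm(
  offset=[
    [0,0,-0.01],
    [0,0,-0.04],
    [-0.03,0,-0.06],
    [-0.08,0,-0.06],
    [-0.105,0,-0.06],
    [-0.105,0,-0.04],
    [-0.105,0,-0.02],
    [-0.105,0,-0.008],
    [-0.105,0,-0.004],
    [-0.105,0,-0.004],
  ],
  rot=[
    [0,0,0],
    [0,0,0],
    [0,0,0],
    [0,0,0],
    [0,0,0],
    [0,0,0],
    [0,0,0],
    [0,0,0],
    [0,0,0],
    [0,0,0],
  ],
  gripper=[0.5,0.5,0.5,0.5,0.5,0.5,0.5,0.5,0.5,0.5],
)

```text
time: 7.35
ee_pos: [0.5164, -0.1749, 0.0974]
eef_rot: [[0.2, 0.98, -0.001], [0.98, -0.2, -0.0], [-0.001, -0.001, -1.0]]
force: [-4.5, 0.7, 7.2]
gripper_width: 0.0427
finger_force: 3.8
```

Call:
move_arm(
  offset=[
    [0,0,0.0],
    [0.01,0,0.0],
    [0.035,0,0.0],
    [0.065,0,0.0],
    [0.1,0,0.0],
    [0.135,0,0.0],
    [0.17,0,0.0],
    [0.2,0,0.0],
    [0.21,0,0.0],
    [0.21,0,0.0],
  ],
  rot=[
    [0,0,0],
    [0,0,0],
    [0,0,0],
    [0,0,0],
    [0,0,0],
    [0,0,0],
    [0,0,0],
    [0,0,0],
    [0,0,0],
    [0,0,0],
  ],
  gripper=[0.5,0.5,0.5,0.5,0.5,0.5,0.5,0.5,0.5,0.5],
)

```text
time: 8.35
ee_pos: [0.5271, -0.1226, 0.0977]
eef_rot: [[0.199, 0.98, -0.001], [0.98, -0.199, 0.0], [0.0, -0.001, -1.0]]
force: [-4.0, 1.2, 8.9]
gripper_width: 0.0431
finger_force: 4.4
```

```bash
cat > look.py <<'E'
from meas import *
s=get_state();tip=np.array(s['ee_pos'])[:2]
print(s['time'],tip,s['ee_pos'][2],np.round(s['force'],1))
m,p,d=snap('wrist','ww.png');P=cloud(m,d)
y=tip[1]
c,a,*r=tinfit(P,[.43,y-.075,.01],[.62,min(y+.06,.008),.102])
u=np.array([np.sin(-np.radians(a)),np.cos(np.radians(a))])
n=np.array([np.sin(np.radians(15)),np.cos(np.radians(15))])
print(c.round(4),round(a,2),r,'tip ahead',((tip-c)@u).round(4),'axial',((tip-c)@[u[1],-u[0]]).round(4),'to go',(.0890-c@n).round(4))
E
python3 look.py
```

```text
8.35 [ 0.52711215 -0.1226362 ] 0.09765030132804615 [-4.   1.2  8.9]
[ 0.527  -0.1346] -11.28 [np.float64(0.12233919784544386), np.float64(-0.0015539718290425487), np.float64(0.0006008619598822623)] tip ahead 0.0118 axial -0.0022 to go 0.0827
```

Call:
move_arm(
  offset=[
    [0,0,-0.01],
    [0,0,-0.04],
    [-0.03,0,-0.06],
    [-0.08,0,-0.06],
    [-0.105,0,-0.06],
    [-0.105,0,-0.04],
    [-0.105,0,-0.02],
    [-0.105,0,-0.008],
    [-0.105,0,-0.002],
    [-0.105,0,-0.002],
  ],
  rot=[
    [0,0,0],
    [0,0,0],
    [0,0,0],
    [0,0,0],
    [0,0,0],
    [0,0,0],
    [0,0,0],
    [0,0,0],
    [0,0,0],
    [0,0,0],
  ],
  gripper=[0.5,0.5,0.5,0.5,0.5,0.5,0.5,0.5,0.5,0.5],
)

```text
time: 9.4
ee_pos: [0.5216, -0.149, 0.0975]
eef_rot: [[0.2, 0.98, -0.001], [0.98, -0.2, -0.0], [-0.0, -0.001, -1.0]]
force: [-2.0, -0.1, 4.3]
gripper_width: 0.0425
finger_force: 2.3
```

Call:
move_arm(
  offset=[
    [0,0,0.0],
    [0.01,0,0.0],
    [0.035,0,0.0],
    [0.065,0,0.0],
    [0.1,0,0.0],
    [0.135,0,0.0],
    [0.17,0,0.0],
    [0.2,0,0.0],
    [0.21,0,0.0],
    [0.21,0,0.0],
  ],
  rot=[
    [0,0,0],
    [0,0,0],
    [0,0,0],
    [0,0,0],
    [0,0,0],
    [0,0,0],
    [0,0,0],
    [0,0,0],
    [0,0,0],
    [0,0,0],
  ],
  gripper=[0.5,0.5,0.5,0.5,0.5,0.5,0.5,0.5,0.5,0.5],
)

```text
time: 10.4
ee_pos: [0.5324, -0.0968, 0.0978]
eef_rot: [[0.199, 0.98, -0.001], [0.98, -0.199, 0.0], [0.0, -0.001, -1.0]]
force: [-3.9, 1.3, 6.9]
gripper_width: 0.0425
finger_force: 3.3
```

```bash
python3 look.py
python3 - <<'E'
from h import *
# elephant flank from wrist + top + side
for n in ('wrist','top','side'):
    m,p,d=snap(n);P=cloud(m,d).reshape(-1,3)
    B=P[(P>[.43,-.01,.03]).all(1)&(P<[.65,.13,.13]).all(1)]
    for lo,hi in((.44,.5),(.5,.53),(.53,.56),(.56,.59),(.59,.63)):
        b=B[(B[:,0]>lo)&(B[:,0]<hi)]
        if len(b)>20:
            s=b[:,:2]@[np.sin(np.radians(15)),np.cos(np.radians(15))];i=np.argsort(s)[max(1,len(s)//100)]
            print(n,lo,len(b),s[i].round(4),b[i].round(3),s.max().round(4))
E
```

```text
10.4 [ 0.53235939 -0.09684735] 0.09778471866565795 [-3.9  1.3  6.9]
[ 0.5326 -0.1087] -11.23 [np.float64(0.12237984692313915), np.float64(-0.0015359532928802026), np.float64(0.000601741711857716)] tip ahead 0.0116 axial -0.0025 to go 0.0562
wrist 0.44 74 0.165 [0.5   0.037 0.075] 0.1663
wrist 0.5 909 0.1619 [0.526 0.027 0.09 ] 0.1684
wrist 0.53 1547 0.1606 [0.559 0.016 0.061] 0.167
wrist 0.56 1597 0.1607 [0.566 0.015 0.065] 0.1705
wrist 0.59 122 0.1674 [0.59  0.015 0.061] 0.1742
top 0.44 358 0.1641 [0.496 0.037 0.079] 0.2243
top 0.5 311 0.1607 [0.523 0.026 0.075] 0.2312
top 0.53 344 0.16 [0.54  0.021 0.067] 0.2334
top 0.56 311 0.1605 [0.563 0.015 0.071] 0.2351
top 0.59 117 0.1724 [0.592 0.02  0.077] 0.2329
side 0.44 407 0.1682 [0.49  0.043 0.098] 0.2258
side 0.5 343 0.1642 [0.524 0.03  0.085] 0.2342
side 0.53 343 0.1727 [0.543 0.033 0.092] 0.2364
side 0.56 305 0.1774 [0.562 0.033 0.095] 0.2359
side 0.59 139 0.1878 [0.591 0.036 0.095] 0.2329
```

Call:
move_arm(
  offset=[
    [0,0,-0.01],
    [0,0,-0.04],
    [-0.03,0,-0.06],
    [-0.08,0,-0.06],
    [-0.107,0,-0.06],
    [-0.107,0,-0.04],
    [-0.107,0,-0.02],
    [-0.107,0,-0.008],
    [-0.107,0,0],
    [-0.107,0,0],
  ],
  rot=[
    [0,0,0],
    [0,0,0],
    [0,0,0],
    [0,0,0],
    [0,0,0],
    [0,0,0],
    [0,0,0],
    [0,0,0],
    [0,0,0],
    [0,0,0],
  ],
  gripper=[0.5,0.5,0.5,0.5,0.5,0.5,0.5,0.5,0.5,0.5],
)

```text
time: 11.6
ee_pos: [0.5269, -0.1237, 0.0974]
eef_rot: [[0.2, 0.98, -0.001], [0.98, -0.2, -0.0], [-0.0, -0.001, -1.0]]
force: [-3.5, -0.1, 3.0]
gripper_width: 0.0429
finger_force: 1.7
```

Call:
move_arm(
  offset=[
    [0,0,0.0],
    [0.01,0,0.0],
    [0.035,0,0.0],
    [0.065,0,0.0],
    [0.1,0,0.0],
    [0.14,0,0.0],
    [0.18,0,0.0],
    [0.21,0,0.0],
    [0.22,0,0.0],
    [0.22,0,0.0],
  ],
  rot=[
    [0,0,0],
    [0,0,0],
    [0,0,0],
    [0,0,0],
    [0,0,0],
    [0,0,0],
    [0,0,0],
    [0,0,0],
    [0,0,0],
    [0,0,0],
  ],
  gripper=[0.5,0.5,0.5,0.5,0.5,0.5,0.5,0.5,0.5,0.5],
)

```text
time: 12.6
ee_pos: [0.5382, -0.0691, 0.0977]
eef_rot: [[0.199, 0.98, 0.0], [0.98, -0.199, 0.0], [0.0, -0.0, -1.0]]
force: [-3.0, 0.6, 5.9]
gripper_width: 0.043
finger_force: 3.1
```

```bash
python3 look.py
```

```text
12.6 [ 0.53819056 -0.06913966] 0.09773160006548316 [-3.   0.6  5.9]
[ 0.5385 -0.0816] -11.19 [np.float64(0.12222062823172775), np.float64(-0.001535162026652423), np.float64(0.0006045741894143185)] tip ahead 0.0121 axial -0.0028 to go 0.0284
```

Call:
move_arm(
  offset=[
    [0,0,-0.01],
    [0,0,-0.04],
    [-0.03,0,-0.06],
    [-0.08,0,-0.06],
    [-0.11,0,-0.06],
    [-0.11,0,-0.04],
    [-0.11,0,-0.02],
    [-0.11,0,-0.008],
    [-0.11,0,0.002],
    [-0.11,0,0.002],
  ],
  rot=[
    [0,0,0],
    [0,0,0],
    [0,0,0],
    [0,0,0],
    [0,0,0],
    [0,0,0],
    [0,0,0],
    [0,0,0],
    [0,0,0],
    [0,0,0],
  ],
  gripper=[0.5,0.5,0.5,0.5,0.5,0.5,0.5,0.5,0.5,0.5],
)

```text
time: 13.65
ee_pos: [0.5324, -0.0969, 0.0973]
eef_rot: [[0.2, 0.98, -0.001], [0.98, -0.2, -0.0], [-0.0, -0.001, -1.0]]
force: [-2.7, 1.2, 6.0]
gripper_width: 0.0428
finger_force: 2.6
```

Call:
move_arm(
  offset=[
    [0,0,0.0],
    [0.01,0,0.0],
    [0.035,0,0.0],
    [0.065,0,0.0],
    [0.1,0,0.0],
    [0.135,0,0.0],
    [0.17,0,0.0],
    [0.2,0,0.0],
    [0.218,0,0.0],
    [0.224,0,0.0],
  ],
  rot=[
    [0,0,0],
    [0,0,0],
    [0,0,0],
    [0,0,0],
    [0,0,0],
    [0,0,0],
    [0,0,0],
    [0,0,0],
    [0,0,0],
    [0,0,0],
  ],
  gripper=[0.5,0.5,0.5,0.5,0.5,0.5,0.5,0.5,0.5,0.5],
)

```text
time: 14.65
ee_pos: [0.5438, -0.0412, 0.0977]
eef_rot: [[0.199, 0.98, -0.0], [0.98, -0.199, 0.0], [0.0, -0.001, -1.0]]
force: [-2.5, 0.8, 7.4]
gripper_width: 0.0426
finger_force: 3.6
```

```bash
python3 look.py
```

```text
14.65 [ 0.54384694 -0.04115363] 0.09768351894770852 [-2.5  0.8  7.4]
[ 0.5446 -0.0538] -11.18 [np.float64(0.12236525844997964), np.float64(-0.0015474215943992557), np.float64(0.0006067848998928121)] tip ahead 0.0123 axial -0.0032 to go 0.0001
```

Call:
move_arm(
  offset=[
    [0,0,0],
    [0,0,0],
    [0,0,-0.006],
    [0,0,-0.015],
    [0,0,-0.04],
    [0,0,-0.1],
    [0,0,-0.2],
    [0,0,-0.35],
    [0,0,-0.5],
    [0,0,-0.6],
  ],
  rot=[
    [0,0,0],
    [0,0,0],
    [0,0,0],
    [0,0,0],
    [0,0,0],
    [0,0,0],
    [0,0,0],
    [0,0,0],
    [0,0,0],
    [0,0,0],
  ],
  gripper=[0.5,0.5,0.5,0.5,0.5,0.5,0.5,0.5,0.5,0.5],
)

```text
time: 15.7
ee_pos: [0.5447, -0.0423, 0.2513]
eef_rot: [[0.2, 0.98, 0.005], [0.98, -0.2, -0.001], [-0.0, 0.005, -1.0]]
force: [0.7, -0.3, -0.0]
gripper_width: 0.0426
finger_force: 0.0
```

Call:
move_arm(
  offset=[
    [-0.1,0,0],
    [-0.2,0,0],
    [-0.3,0,0],
    [-0.4,0,0],
    [-0.5,0,0],
    [-0.6,0,0],
    [-0.7,0,0],
    [-0.75,0,0],
    [-0.75,0,0],
    [-0.75,0,0],
  ],
  rot=[
    [0,0,0],
    [0,0,0],
    [0,0,0],
    [0,0,0],
    [0,0,0],
    [0,0,0],
    [0,0,0],
    [0,0,0],
    [0,0,0],
    [0,0,0],
  ],
  gripper=[0.5,0.5,0.5,0.5,0.5,0.5,0.5,0.5,0.5,0.5],
)

```text
time: 16.7
ee_pos: [0.5063, -0.2253, 0.247]
eef_rot: [[0.2, 0.98, 0.001], [0.98, -0.2, 0.0], [0.001, 0.0, -1.0]]
force: [0.1, 0.2, -0.7]
gripper_width: 0.0426
finger_force: 0.0
```

Run:
```python
from meas import *
n15=np.array([np.sin(np.radians(15)),np.cos(np.radians(15))])
for n in('wrist','top','side'):
    m,p,d=snap(n,'f_'+n+'.png');P=cloud(m,d)
    try:
        c,a,*r=tinfit(P,[.44,-.12,.01],[.63,.005,.103]);print(n,c,a,r)
    except Exception as e: print(n,e); continue
    P=P.reshape(-1,3);B=P[(P>[.52,.005,.045]).all(1)&(P<[.6,.13,.085]).all(1)]
    if len(B): s=np.percentile(B[:,:2]@n15,1);print('flank',s,'gap',s-c@n15-.05)
s=get_state();print(s['time'],s['ee_pos'])
im=[cv2.imread(f'pics/f_{n}.png') for n in('top','wrist')];cv2.imwrite('pics/fin.png',cv2.resize(np.hstack(im),(800,300)))
```

```text
wrist [ 0.54513763 -0.05299338] -12.42675008836264 [np.float64(0.12265451644456399), np.float64(-0.001206448413462299), np.float64(0.000649557170549519)]
top [ 0.54280602 -0.05486488] -11.564437350780253 [np.float64(0.12453656678200789), np.float64(-0.0014126545671000375), np.float64(0.0018077559665563754)]
flank 0.15952746712816399 gap 0.022034339427476415
side [ 0.54129216 -0.05544517] -11.65143055986878 [np.float64(0.12455758788928473), np.float64(-0.0006397388357252851), np.float64(0.0023148685773916643)]
flank 0.21489591393422114 gap 0.07835511228602292
16.85 [ 0.50643041 -0.22477744  0.24665495]
```

View pics/fin.png

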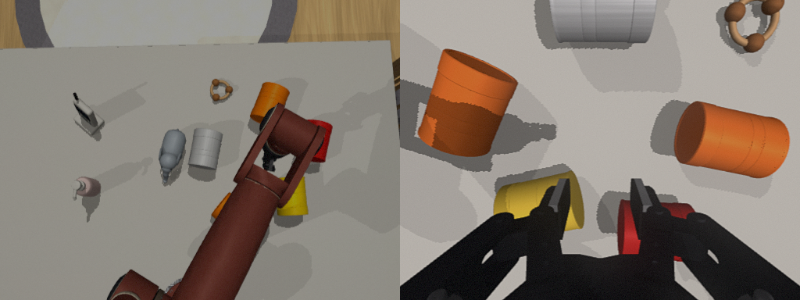

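The top view shows the tin at px (206,147) lying beside the elephant at (172,152) with a gap of about 2 cm. The hand is well clear and the other things have not moved.

```bash
python3 -c "
from plant import *
print(sign_off())"
```

```text
the job is handed in; nothing more can be done
None
```

I rolled the tin along the dresser in five short strokes with the fingertips on top. It now lies still about 2 cm from the elephant without having touched it, the hand is clear, the other things look unmoved, and the job is handed in (about 17 s of the 64 s).

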